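Bring the marked mug to the front of the starch turntable

ROBOT

A 6-joint arm with a two-finger parallel gripper is mounted at the origin on the work surface. World frame = base frame: x ahead of the robot, y to its left, z up, the work surface at z = 0. Lengths are in m, angles in rad, forces in N, time in s.
With the tool pointing down it reaches from about 0.375 to 0.975 m from the base axis. Payload 3.8 kg.
Tool frame: the origin (TCP) lies at the very end of the fingers, on their centre line; the grasp point (between the pads) lies 19 mm behind it; z points along the fingers, y is the line along which they close (so a half turn about z gives the same grasp; the last joint's range is limited). The gripper opens to 85 mm and grips with 20 to 120 N. Pads are 22 mm wide; open, the fingers measure 114 mm over their backs; the gripper's body (76 mm by 85 mm) begins 54 mm behind the grasp point. The pads swing forward as they close: fully open they stand 13 mm farther back than shut.
Start: joints at [1.284, 0.264, 1.604, -0, 1.274, -0.037], TCP at [0.167, 0.654, 0.231] pointing down, gripper open.
Joint ranges: [-2.63, 2.63], [-0.94, 2.18], [0.31, 2.57], [-1.31, 4.45], [0, 2.66], [-2.55, 2.55]. Speed limits (rad/s): [2.57, 2.57, 3.14, 3.14, 3.14, 3.14].

INTERFACE

Orientations are given as a rotation vector (axis times angle).
In Python, from workcell import monitor, viewer, workorder gives the robot as it stands.
- The arm moves only by the tool jog_arm, never from a script. Its argument "commands" is a list of rows, each an object with "travel": the shift along the tool's x, y, z in mm, a list of three; "rot": the turn, a rotation vector about the tool's x, y, z in degrees, a list of three; "claw": the closure in counts, from 0 (fully open) to 255 (shut). A call has exactly 5 rows; each row shifts and turns the commanded pose from where the row before left it, along the tool's axes as they then stand; what a row does not reach is not made up. A row lasts 1/10 s, in which the tool goes at most 50 mm and 8.59 degrees, less where a joint would pass 70% of its speed; a pose out of reach is approached as far as the arm can. A call is refused whole if a number of a shift passes 50 or a number of a turn 8.59, either way. A call with a gripper value outside its range is refused whole. The fingers move at their own pace and stop on an object; "force" is the grip in N (left out, the last holds). Time passes only in rows, so rows that do not move let the fingers close, or fill a call up. It gives the time, the measured TCP pose, the force, the opening and the grip force at its end, in the units of the state.
- monitor.read_state(): the state, without advancing time (a new reading comes with each control period).
- viewer.read_camera(name): name is "scene" or "top" or "wrist"; returns a dict with "color" (400x640x3 uint8, blue, green, red), "camera_matrix" (3x3 intrinsics, pixels), "k1" (the pictures are not rectified: a ray, as slopes to the right and down, at radius r is drawn at 1 + k1 r^2 times it, then the intrinsics apply), "R" (3x3) and "t" (3): a world point X has camera coordinates R X + t. Camera axes: x right, y down, z forward; pixel columns grow to the right and rows downward; lengths in m; the calibration is good to about 2 mm. A picture is of the moment at which its call begins. There is no depth.
- workorder.finish_job(): hands the job in; it is judged then, once.
The state is a dict: "time": time; "q": joint angles; "joint_vel": joint speeds; "joint_torque": joint torques, N m; "tool_pos": TCP position; "tcp_rot": TCP orientation; "wrist_force": force on the tool from outside, world axes, zero at the start; "torque": the same for the moment, N m; "width": opening from 0.0 (shut) to 1.0 (fully open); "grip_force": force on a finger pad.
Only numpy, scipy, OpenCV 4.12 (cv2) and the standard library are available. Lean on these libraries where they do the work, as an engineer would, in place of code of your own. Each camera call takes 0.05 s, during which the arm holds its last target. There are 200 camera calls.

TASK

Gently push the turntable round by the wooden pegs on its rim until the mug with the red band and red rim stands at the front, lined up with the red arrow on the table. Do not touch or lift the mug, pot or bowl riding on it, leave the starch jar and the bamboo stirrer where they are, and let the turntable come to rest.

Things in the scene. Friction and masses are not known exactly. Their poses are not given: they have to be found in the camera images.
- pointer: flat red arrow plate fixed to the table top (3 mm thick, reaching from 205 to 270 mm from the turntable's axis), the front mark. Its origin lies ON the turntable's vertical axis at table height; its +x axis points from there out through the arrow, i.e. to the front (away from the robot); z up
- hub (a point): centre of the turntable's top face, on its axis, 33 mm above the table. The turntable is a wooden disc 300 mm across and 18 mm thick (underside 15 mm above the table) on a dark steel foot 150 mm across. It spins freely either way any number of turns about the vertical axis, with a light friction that needs about 1 to 2 N at the rim and stops it almost at once when no longer pushed
- wheel (a joint): angle of the turntable in rad, 0 at the start, growing anticlockwise seen from above. Pushing a rim peg sideways turns it. Each peg is 80 mm long (115 to 195 mm from the axis, 45 mm of it beyond the rim), 11 mm wide sideways and spans 34.5 to 47.5 mm above the table; below the part beyond the rim there is only the table
- mug: the marked item: white ceramic mug with a red band and a red rim, 70 mm across, 65 mm tall, handle towards its +y reaching 57 mm from its centre; it stands loose on the turntable, not to be touched; origin at the centre of its underside, z up. Its centre is 75 mm from the axis
- pot: stainless pot, 84 mm across, two small black lugs reaching 55 mm from its centre, 60 mm tall; stands loose on the turntable, not to be touched; origin at the centre of its underside, z up. Its centre is 75 mm from the axis
- bowl: white plastic bowl, 90 mm across, 45 mm tall; stands loose on the turntable, not to be touched; origin at the centre of its underside, z up. Its centre is 75 mm from the axis
- jar: starch jar with a blue lid, 72 mm across, 125 mm tall, loose on the table beside the turntable, a bystander; origin at the centre of its underside
- stirrer: flat bamboo stirrer lying loose on the table, 285 mm long along its x (blade at +x), 32 mm wide at most, 6 mm thick, a bystander; origin on its underside near the middle
- carousel: the turntable's fixed steel foot; origin on the axis at table height, z up. Six wooden clothes pegs sit on the disc's rim and stick straight out like the handles of a ship's wheel: seen from the axis they point 30, 90, 150, 210, 270 and 330 degrees anticlockwise from the foot's +x axis, plus the angle of joint wheel
There are look-alikes about, which are no part of the job. Of the things shaped like the pointer, the red one is meant.

How it is judged:
At the end, for the whole second after the job is handed in: The mug's centre is within 15 mm sideways of the line from the turntable's axis through the red arrow, on the arrow's side; turntable and mug at rest; mug, pot and bowl upright on the turntable; jar and stirrer within 20 mm of where they were (y of mug in the frame of pointer between -0.015 and 0.015 m and x of mug in the frame of pointer above 0.05 m and velocity of joint wheel between -0.03 and 0.03 rad/s and linear speed of mug below 0.01 m/s and angle between each of mug, pot, bowl's own z axis and vertical below 0.1 rad and height (world z) of mug between 0.027 and 0.04 m and height (world z) of pot between 0.027 and 0.04 m and height (world z) of bowl between 0.027 and 0.04 m and distance of each of jar, stirrer from where it was at the start of the episode below 0.02 m); the robot touches nothing.
It fails at once if the mug, pot or bowl is lifted off the turntable (height (world z) of any of mug, pot, bowl above 0.048 m).
It fails at once if the robot touches the mug, pot or bowl (contact force between any of the fingers, the arm and mug above 1 N or contact force between any of the fingers, the arm and pot above 1 N or contact force between any of the fingers, the arm and bowl above 1 N).
It fails at once if the mug, pot or bowl is tipped or shifted from its place on the turntable (angle between any of mug, pot, bowl's own z axis and vertical above 0.25 rad or horizontal distance between any of mug, pot, bowl and hub above 0.095 m or horizontal distance between any of mug, pot, bowl and hub below 0.055 m or horizontal distance between mug and pot below 0.11 m or horizontal distance between any of mug, pot and bowl below 0.11 m).
It fails at once if the turntable is whirled faster than 2.5 rad/s (velocity of joint wheel above 2.5 rad/s or velocity of joint wheel below -2.5 rad/s).
It fails at once if the jar or the stirrer is disturbed (moved 20 mm) (distance of any of jar, stirrer from where it was at the start of the episode above 0.02 m).
It also fails if it takes over 61 s, if anything falls off the work surface, if the arm or the gripper's body presses on something with over 40 N, if the wrist force passes 120 N, or if a joint passes its speed limit or range.

## Working session

There is one attempt and no reset: what is moved stays moved. The work goes in short steps, Python scripts to look and compute and a tool call to move; the robot and the scene stay as the last step left them, time stands still between calls to the robot, and variables do not carry over. Pictures are saved under pics/ and viewed, at most 10 in all, crops included, and the job is handed in when it is done.

Besides the shell and the picture viewer there is one more tool, called after "Emit:" by a JSON object that holds its "op" and its "data". jog_arm: Moves the arm, as the interface text tells. Its arguments: {"type":"object","properties":{"commands":{"type":"array","items":{"type":"object","properties":{"travel":{"type":"array","items":{"type":"number"}},"rot":{"type":"array","items":{"type":"number"}},"claw":{"type":"number"}}}},"force":{"type":"number"}},"required":["commands"]}

```bash
mkdir -p pics
python3 - <<'E'
from workcell import monitor, viewer
import cv2
for n in ("top","scene"):
    c=viewer.read_camera(n); cv2.imwrite(f"pics/{n}0.png",c["color"]); print(n,c["camera_matrix"],c["k1"],c["R"],c["t"])
print(monitor.read_state())
E
```

```text
top [[519.89982191   0.         337.12062445]
 [  0.         519.89982191 189.18816458]
 [  0.           0.           1.        ]] -0.10398082017901375 [[-1.89849007e-02 -9.99819358e-01 -9.08740098e-04]
 [-9.90435422e-01  1.89309374e-02 -1.36672214e-01]
 [ 1.36664729e-01 -1.69466003e-03 -9.90615909e-01]] [0.00800406 0.50562718 1.67833243]
scene [[457.33349818   0.         318.1372022 ]
 [  0.         457.33349818 195.06932499]
 [  0.           0.           1.        ]] -0.04224083320978587 [[-0.61460228  0.78879124 -0.00850977]
 [ 0.64960836  0.49997625 -0.57274141]
 [-0.44751872 -0.3575362  -0.81969193]] [ 0.3191494  -0.30061172  1.47599136]
{'time': 0.1, 'q': array([ 1.28412255e+00,  2.64718152e-01,  1.60525397e+00,  2.70737101e-05,
        1.27368245e+00, -3.69140167e-02]), 'joint_vel': array([ 0.00114443, -0.00116967, -0.00221762, -0.00234452, -0.00258022,
        0.00013267]), 'joint_torque': array([ 9.34107775e-04, -5.16698885e+01, -3.68590879e+01,  1.19528912e-05,
        6.19058905e-03, -5.76009853e-06]), 'tool_pos': array([0.16665551, 0.65342016, 0.2300504 ]), 'tcp_rot': array([-0.39127044, -3.11676986,  0.00318964]), 'wrist_force': array([ 0.04217985,  0.08018419, -0.60183645]), 'torque': array([ 0.0317218 , -0.00329758,  0.01936165]), 'grip_force': 0.0, 'width': 1.0002085868290587}
```

View pics/top0.png

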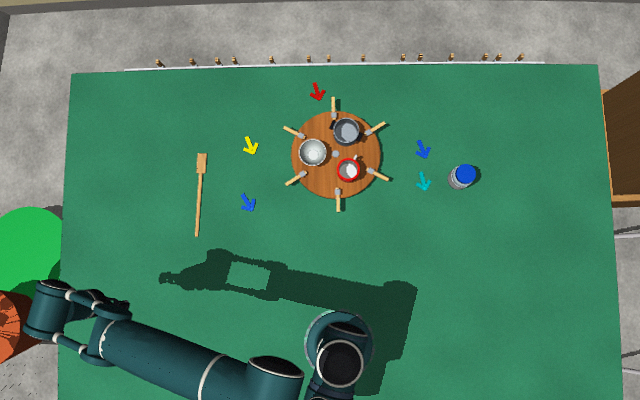

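View pics/scene0.png

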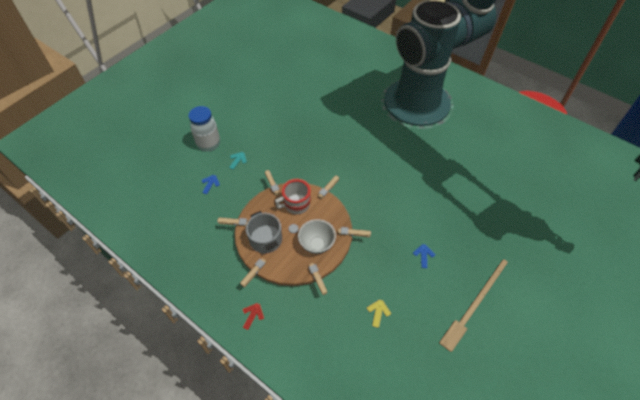

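```bash
cat > h.py <<'E'
import numpy as np, cv2
from workcell import viewer, monitor
def ray(c,px,z):
    K=c["camera_matrix"];R=np.array(c["R"]);t=np.array(c["t"])
    u=cv2.undistortPoints(np.array([[px]],float),np.array(K),np.array([c["k1"],0,0,0,0.]))[0,0]
    d=R.T@np.array([u[0],u[1],1]);C=-R.T@t
    return C+d*(z-C[2])/d[2]
def proj(c,X):
    p,_=cv2.projectPoints(np.array(X,float).reshape(-1,3),cv2.Rodrigues(np.array(c["R"]))[0],np.array(c["t"]),np.array(c["camera_matrix"]),np.array([c["k1"],0,0,0,0.]))
    return p.reshape(-1,2)
E
python3 - <<'E'
from h import *
c=viewer.read_camera("top")
im=c["color"][75:220,270:400]; cv2.imwrite("pics/crop1.png",cv2.resize(im,None,fx=4,fy=4,interpolation=cv2.INTER_CUBIC))
E
```

```text
(no output)
```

View pics/crop1.png

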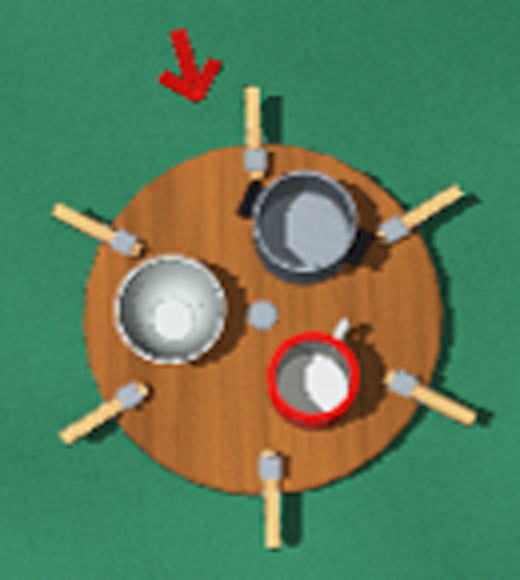

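The arrow candidates are red (317,92), yellow (250,146), blue (248,203) and (423,149), and cyan (424,182). I choose the red one. In the crop, the mug with the red rim is at (314,378) and the pegs stick out around the rim.

Run:
```python
from h import *
c=viewer.read_camera("top")
P=lambda x,y,z: ray(c,(270+(x+.5)/4-.5,75+(y+.5)/4-.5),z)[:2]
T=np.array([P(*p,.045) for p in [(252,88),(460,188),(474,418),(273,546),(64,438),(56,208)]])
ax=T.mean(0);print("axis",ax,"hub screw",P(263,316,.036))
for t in T: print(t,np.hypot(*(t-ax)),np.degrees(np.arctan2(*(t-ax)[::-1])))
for n,p in dict(mug=(314,379,.098),tail=(178,31,.003),tip=(197,104,.003),pot=(306,222,.093),bowl=(172,308,.078)).items():
    w=P(*p);print(n,w,np.hypot(*(w-ax)),np.degrees(np.arctan2(*(w-ax)[::-1])))
print("jar",ray(c,(465,174),.125),"stirrer",ray(c,(202,155),.006),ray(c,(197,235),.006))
```

```text
axis [0.62632191 0.00172724] hub screw [0.62498605 0.00191146]
[0.81930053 0.00755591] 0.19306661863782418 1.7300173942566415
[ 0.72922973 -0.16474132] 0.19570846028213396 -58.27640219746139
[ 0.5344498  -0.16986074] 0.19463534545850225 -118.1656093556174
[ 0.43211843 -0.00269777] 0.19425388447770942 -178.69471488858093
[0.52427777 0.16710532] 0.19432682725394262 121.67605778214661
[0.7185552  0.17300206] 0.19453031038743393 61.697067927493116
mug [ 0.56006685 -0.03782235] 0.07716154344888056 -149.16578309323256
tail [0.88580109 0.07101915] 0.2685718068994961 14.951506790942863
tip [0.81952551 0.05537515] 0.20051365831498766 15.518670124063515
pot [ 0.69005085 -0.03433385] 0.07322417997342141 -29.503399365526814
bowl [0.62429693 0.07560593] 0.07390643705704077 91.57006019610137
jar [ 0.53384823 -0.40539792  0.125     ] stirrer [0.63605788 0.45654055 0.006     ] [0.36418862 0.46908182 0.006     ]
```

Emit:
{"op": "jog_arm", "data": {"commands": [{"rot": [0,0,-2.9],"claw": 255},{"rot": [0,0,-2.9],"claw": 255},{"rot": [0,0,-2.9],"claw": 255},{"rot": [0,0,-2.9],"claw": 255},{"rot": [0,0,-2.9],"claw": 255}]}}

```text
$.commands[0]: bad value
```

Emit:
{"op": "jog_arm", "data": {"commands": [{"travel": [0,0,0],"rot": [0,0,-2.9],"claw": 255},{"travel": [0,0,0],"rot": [0,0,-2.9],"claw": 255},{"travel": [0,0,0],"rot": [0,0,-2.9],"claw": 255},{"travel": [0,0,0],"rot": [0,0,-2.9],"claw": 255},{"travel": [0,0,0],"rot": [0,0,-2.9],"claw": 255}], "force": 20}}

```text
time: 0.7
tool_pos: [0.1668, 0.6538, 0.2309]
tcp_rot: [0.008, -3.141, 0.001]
wrist_force: [-0.3, -0.7, 1.1]
width: 0.146
grip_force: 0.0
```

Emit:
{"op": "jog_arm", "data": {"commands": [{"travel": [-15,-28,0],"rot": [0,0,0],"claw": 255},{"travel": [-15,-28,0],"rot": [0,0,0],"claw": 255},{"travel": [-15,-28,0],"rot": [0,0,0],"claw": 255},{"travel": [-15,-28,0],"rot": [0,0,0],"claw": 255},{"travel": [-15,-28,0],"rot": [0,0,0],"claw": 255}]}}

```text
time: 1.2
tool_pos: [0.2427, 0.513, 0.231]
tcp_rot: [0.006, -3.141, 0.001]
wrist_force: [0.7, -0.0, 0.9]
width: -0.001
grip_force: 0.0
```

Emit:
{"op": "jog_arm", "data": {"commands": [{"travel": [-15,-28,0],"rot": [0,0,0],"claw": 255},{"travel": [-15,-28,0],"rot": [0,0,0],"claw": 255},{"travel": [-15,-28,0],"rot": [0,0,0],"claw": 255},{"travel": [-15,-28,0],"rot": [0,0,0],"claw": 255},{"travel": [-15,-28,0],"rot": [0,0,0],"claw": 255}]}}

```text
time: 1.7
tool_pos: [0.3181, 0.3733, 0.2312]
tcp_rot: [-0.006, 3.142, -0.0]
wrist_force: [0.4, -0.1, 0.8]
width: -0.001
grip_force: 0.0
```

Emit:
{"op": "jog_arm", "data": {"commands": [{"travel": [-15,-28,0],"rot": [0,0,0],"claw": 255},{"travel": [-15,-28,0],"rot": [0,0,0],"claw": 255},{"travel": [-15,-28,0],"rot": [0,0,0],"claw": 255},{"travel": [-15,-28,0],"rot": [0,0,0],"claw": 255},{"travel": [-15,-28,0],"rot": [0,0,0],"claw": 255}]}}

```text
time: 2.2
tool_pos: [0.3935, 0.2335, 0.2313]
tcp_rot: [-0.005, 3.141, 0.0]
wrist_force: [0.5, 0.6, -0.7]
width: 0.0
grip_force: 0.0
```

Emit:
{"op": "jog_arm", "data": {"commands": [{"travel": [-15,-28,0],"rot": [0,0,0],"claw": 255},{"travel": [-15,-28,0],"rot": [0,0,0],"claw": 255},{"travel": [-15,-28,0],"rot": [0,0,0],"claw": 255},{"travel": [-15,-28,0],"rot": [0,0,0],"claw": 255},{"travel": [-15,-28,0],"rot": [0,0,0],"claw": 255}]}}

```text
time: 2.7
tool_pos: [0.469, 0.0938, 0.2313]
tcp_rot: [-0.005, 3.141, 0.0]
wrist_force: [1.2, 0.2, -0.3]
width: 0.003
grip_force: 0.0
```

Emit:
{"op": "jog_arm", "data": {"commands": [{"travel": [0,0,41],"rot": [0,0,0],"claw": 255},{"travel": [0,0,41],"rot": [0,0,0],"claw": 255},{"travel": [0,0,41],"rot": [0,0,0],"claw": 255},{"travel": [0,0,41],"rot": [0,0,0],"claw": 255},{"travel": [0,0,41],"rot": [0,0,0],"claw": 255}]}}

```text
time: 3.2
tool_pos: [0.4687, 0.0949, 0.025]
tcp_rot: [-0.005, 3.141, 0.0]
wrist_force: [-0.4, -0.3, -0.9]
width: -0.002
grip_force: 0.0
```

Run:
```python
from h import *
s=monitor.read_state(); p=s["tool_pos"]; print(s["time"],p,s["wrist_force"])
ax=np.array([.626,.0018]); r=.177
# approach to 170, slow start, then steady
A=[155,160,165,168.5,171]+[172.5,174,175.5,177,179]+[181.5,184.5,188,192,196]+list(np.arange(200,336,4))
q=p[:2]*1e3
for i,a in enumerate(A):
    w=(ax+r*np.array([np.cos(np.radians(a)),np.sin(np.radians(a))]))*1e3
    d=np.round((w-q)*2)/2; q=q+d
    print([-d[0],d[1]], end=f"  ->{a}\n" if i%5==4 else " ")
```

```text
3.2 [0.46870303 0.09492376 0.02500031] [-0.37791602 -0.26481591 -0.89484863]
[np.float64(3.0), np.float64(-18.5)] [np.float64(6.0), np.float64(-14.0)] [np.float64(4.5), np.float64(-15.0)] [np.float64(2.5), np.float64(-10.5)] [np.float64(1.5), np.float64(-7.5)]  ->171
[np.float64(0.5), np.float64(-4.5)] [np.float64(0.5), np.float64(-4.5)] [np.float64(0.5), np.float64(-4.5)] [np.float64(0.5), np.float64(-5.0)] [np.float64(0.0), np.float64(-6.0)]  ->179
[np.float64(0.0), np.float64(-8.0)] [np.float64(-0.5), np.float64(-9.0)] [np.float64(-1.0), np.float64(-11.0)] [np.float64(-2.0), np.float64(-12.0)] [np.float64(-3.0), np.float64(-12.0)]  ->196
[np.float64(-4.0), np.float64(-11.5)] [np.float64(-4.5), np.float64(-11.5)] [np.float64(-5.5), np.float64(-11.0)] [np.float64(-6.0), np.float64(-11.0)] [np.float64(-7.0), np.float64(-10.0)]  ->216
[np.float64(-7.5), np.float64(-10.0)] [np.float64(-8.5), np.float64(-9.0)] [np.float64(-9.0), np.float64(-8.5)] [np.float64(-9.5), np.float64(-8.0)] [np.float64(-10.0), np.float64(-7.5)]  ->236
[np.float64(-10.5), np.float64(-6.5)] [np.float64(-10.5), np
[... 161 characters left out ...]
loat64(-2.5)] [np.float64(-12.5), np.float64(-1.5)] [np.float64(-12.0), np.float64(-1.0)] [np.float64(-12.5), np.float64(-0.0)] [np.float64(-12.5), np.float64(1.0)]  ->276
[np.float64(-12.0), np.float64(1.5)] [np.float64(-12.0), np.float64(2.5)] [np.float64(-12.0), np.float64(3.5)] [np.float64(-11.5), np.float64(4.5)] [np.float64(-11.5), np.float64(5.0)]  ->296
[np.float64(-11.0), np.float64(5.5)] [np.float64(-10.5), np.float64(6.5)] [np.float64(-10.0), np.float64(7.5)] [np.float64(-9.0), np.float64(8.0)] [np.float64(-9.0), np.float64(8.5)]  ->316
[np.float64(-8.5), np.float64(9.0)] [np.float64(-7.5), np.float64(10.0)] [np.float64(-7.0), np.float64(10.0)] [np.float64(-6.0), np.float64(11.0)]
```

Emit:
{"op": "jog_arm", "data": {"commands": [{"travel": [3,-18.5,0],"rot": [0,0,0],"claw": 255},{"travel": [6,-14,0],"rot": [0,0,0],"claw": 255},{"travel": [4.5,-15,0],"rot": [0,0,0],"claw": 255},{"travel": [2.5,-10.5,0],"rot": [0,0,0],"claw": 255},{"travel": [1.5,-7.5,0],"rot": [0,0,0],"claw": 255}]}}

```text
time: 3.7
tool_pos: [0.4521, 0.0286, 0.0274]
tcp_rot: [-0.004, 3.139, 0.0]
wrist_force: [0.1, -0.6, -0.0]
width: -0.0
grip_force: 0.0
```

Emit:
{"op": "jog_arm", "data": {"commands": [{"travel": [0.5,-4.5,0],"rot": [0,0,0],"claw": 255},{"travel": [0.5,-4.5,0],"rot": [0,0,0],"claw": 255},{"travel": [0.5,-4.5,0],"rot": [0,0,0],"claw": 255},{"travel": [0.5,-5,0],"rot": [0,0,0],"claw": 255},{"travel": [0,-6,0],"rot": [0,0,0],"claw": 255}]}}

```text
time: 4.2
tool_pos: [0.4499, 0.0049, 0.0265]
tcp_rot: [-0.006, 3.141, 0.0]
wrist_force: [0.7, 2.0, -0.9]
width: -0.004
grip_force: 0.6
```

Emit:
{"op": "jog_arm", "data": {"commands": [{"travel": [0,-8,0],"rot": [0,0,0],"claw": 255},{"travel": [-0.5,-9,0],"rot": [0,0,0],"claw": 255},{"travel": [-1,-11,0],"rot": [0,0,0],"claw": 255},{"travel": [-2,-12,0],"rot": [0,0,0],"claw": 255},{"travel": [-3,-12,0],"rot": [0,0,0],"claw": 255}]}}

```text
time: 4.7
tool_pos: [0.456, -0.0481, 0.0261]
tcp_rot: [0.005, -3.141, -0.0]
wrist_force: [0.2, 1.4, -0.4]
width: 0.001
grip_force: 0.6
```

Emit:
{"op": "jog_arm", "data": {"commands": [{"travel": [-4,-11.5,0],"rot": [0,0,0],"claw": 255},{"travel": [-4.5,-11.5,0],"rot": [0,0,0],"claw": 255},{"travel": [-5.5,-11,0],"rot": [0,0,0],"claw": 255},{"travel": [-6,-11,0],"rot": [0,0,0],"claw": 255},{"travel": [-7,-10,0],"rot": [0,0,0],"claw": 255}]}}

```text
time: 5.2
tool_pos: [0.4837, -0.1029, 0.0262]
tcp_rot: [0.005, -3.141, -0.0]
wrist_force: [-0.1, 2.1, -0.2]
width: 0.002
grip_force: 0.6
```

Emit:
{"op": "jog_arm", "data": {"commands": [{"travel": [-7.5,-10,0],"rot": [0,0,0],"claw": 255},{"travel": [-8.5,-9,0],"rot": [0,0,0],"claw": 255},{"travel": [-9,-8.5,0],"rot": [0,0,0],"claw": 255},{"travel": [-9.5,-8,0],"rot": [0,0,0],"claw": 255},{"travel": [-10,-7.5,0],"rot": [0,0,0],"claw": 255}]}}

```text
time: 5.7
tool_pos: [0.5287, -0.1453, 0.0262]
tcp_rot: [0.005, -3.141, -0.0]
wrist_force: [-0.9, 1.5, -0.5]
width: 0.001
grip_force: 0.6
```

Emit:
{"op": "jog_arm", "data": {"commands": [{"travel": [-10.5,-6.5,0],"rot": [0,0,0],"claw": 255},{"travel": [-10.5,-5.5,0],"rot": [0,0,0],"claw": 255},{"travel": [-11.5,-5,0],"rot": [0,0,0],"claw": 255},{"travel": [-11.5,-4.5,0],"rot": [0,0,0],"claw": 255},{"travel": [-12,-3.5,0],"rot": [0,0,0],"claw": 255}]}}

```text
time: 6.2
tool_pos: [0.5849, -0.1699, 0.0262]
tcp_rot: [0.005, -3.141, -0.0]
wrist_force: [-0.3, 0.5, 0.5]
width: 0.002
grip_force: 0.6
```

Emit:
{"op": "jog_arm", "data": {"commands": [{"travel": [-12,-2.5,0],"rot": [0,0,0],"claw": 255},{"travel": [-12.5,-1.5,0],"rot": [0,0,0],"claw": 255},{"travel": [-12,-1,0],"rot": [0,0,0],"claw": 255},{"travel": [-12.5,0,0],"rot": [0,0,0],"claw": 255},{"travel": [-12.5,1,0],"rot": [0,0,0],"claw": 255}]}}

```text
time: 6.7
tool_pos: [0.6466, -0.1733, 0.0262]
tcp_rot: [0.005, -3.141, 0.0]
wrist_force: [-1.7, 1.2, -0.2]
width: -0.001
grip_force: 0.6
```

Emit:
{"op": "jog_arm", "data": {"commands": [{"travel": [-12,1.5,0],"rot": [0,0,0],"claw": 255},{"travel": [-12,2.5,0],"rot": [0,0,0],"claw": 255},{"travel": [-12,3.5,0],"rot": [0,0,0],"claw": 255},{"travel": [-11.5,4.5,0],"rot": [0,0,0],"claw": 255},{"travel": [-11.5,5,0],"rot": [0,0,0],"claw": 255}]}}

```text
time: 7.2
tool_pos: [0.7054, -0.1558, 0.0262]
tcp_rot: [0.005, -3.141, 0.0]
wrist_force: [-1.4, -1.2, 1.3]
width: 0.001
grip_force: 0.6
```

Emit:
{"op": "jog_arm", "data": {"commands": [{"travel": [-11,5.5,0],"rot": [0,0,0],"claw": 255},{"travel": [-10.5,6.5,0],"rot": [0,0,0],"claw": 255},{"travel": [-10,7.5,0],"rot": [0,0,0],"claw": 255},{"travel": [-9,8,0],"rot": [0,0,0],"claw": 255},{"travel": [-9,8.5,0],"rot": [0,0,0],"claw": 255}]}}

```text
time: 7.7
tool_pos: [0.7546, -0.1194, 0.0263]
tcp_rot: [0.005, -3.142, 0.0]
wrist_force: [-1.2, -0.7, 0.1]
width: 0.003
grip_force: 0.6
```

Emit:
{"op": "jog_arm", "data": {"commands": [{"travel": [-8.5,9,0],"rot": [0,0,0],"claw": 255},{"travel": [-6,8,0],"rot": [0,0,0],"claw": 255},{"travel": [-4.5,6.5,0],"rot": [0,0,0],"claw": 255},{"travel": [-2.5,4,0],"rot": [0,0,0],"claw": 255},{"travel": [0,0,0],"rot": [0,0,0],"claw": 255}]}}

```text
time: 8.2
tool_pos: [0.7759, -0.0916, 0.0264]
tcp_rot: [-0.006, 3.141, 0.0]
wrist_force: [0.4, -0.9, -0.7]
width: 0.002
grip_force: 0.0
```

Run:
```python
from h import *
c=viewer.read_camera("top")
im=c["color"][75:220,270:400]; cv2.imwrite("pics/crop2.png",cv2.resize(im,None,fx=4,fy=4,interpolation=cv2.INTER_CUBIC))
```

```text
(no output)
```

View pics/crop2.png

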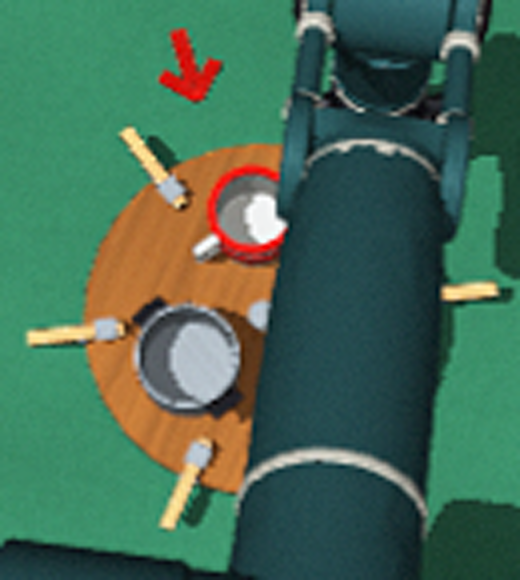

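```bash
cat > m.py <<'E'
from h import *
def go(tips,mug=None):
    c=viewer.read_camera("top")
    P=lambda x,y,z: ray(c,(270+(x+.5)/4-.5,75+(y+.5)/4-.5),z)[:2]
    ax=np.array([.626,.0018]); an=lambda p,z:np.degrees(np.arctan2(*(P(*p,z)-ax)[::-1]))
    d=[(an(t,.045)-1.65)%60 for t in tips]; print(d); turn=120+np.mean(d)
    print("turn",turn,"mug by turn",-149.2+turn, "arrow 15.2; mug direct", an(mug,.098) if mug else "")
E
python3 -c "
from m import *
go([(127,130),(30,338),(165,526),(498,290)],(254,212))
s=monitor.read_state()['tool_pos'];r=s[:2]-[.626,.0018];print(s,np.hypot(*r),np.degrees(np.arctan2(r[1],r[0])))"
```

```text
[np.float64(33.39455435712163), np.float64(33.55264906886727), np.float64(33.019648696887515), np.float64(32.896810710296066)]
turn 153.21591570829312 mug by turn 4.015915708293136 arrow 15.2; mug direct 4.590883993075402
[ 0.77556395 -0.09244894  0.02644966] 0.17678302679390592 -32.21741482751731
```

Emit:
{"op": "jog_arm", "data": {"commands": [{"travel": [-3.5,6,0],"rot": [0,0,0],"claw": 255},{"travel": [-4,7,0],"rot": [0,0,0],"claw": 255},{"travel": [-3.5,7,0],"rot": [0,0,0],"claw": 255},{"travel": [-3,6,0],"rot": [0,0,0],"claw": 255},{"travel": [-1.5,4,0],"rot": [0,0,0],"claw": 255}]}}

```text
time: 8.8
tool_pos: [0.7911, -0.0615, 0.0263]
tcp_rot: [-0.006, 3.141, 0.0]
wrist_force: [-0.8, -0.8, 1.2]
width: 0.0
grip_force: 0.6
```

Emit:
{"op": "jog_arm", "data": {"commands": [{"travel": [0,0,0],"rot": [0,0,0],"claw": 255},{"travel": [0,-5,0],"rot": [0,0,0],"claw": 255},{"travel": [0,-12,0],"rot": [0,0,0],"claw": 255},{"travel": [0,-15,0],"rot": [0,0,0],"claw": 255},{"travel": [0,-8,-5],"rot": [0,0,0],"claw": 255}]}}

```text
time: 9.3
tool_pos: [0.79, -0.105, 0.0305]
tcp_rot: [0.003, -3.14, 0.001]
wrist_force: [0.4, -0.6, 0.1]
width: 0.001
grip_force: 0.0
```

Emit:
{"op": "jog_arm", "data": {"commands": [{"travel": [0,0,-20],"rot": [0,0,0],"claw": 255},{"travel": [0,0,-40],"rot": [0,0,0],"claw": 255},{"travel": [0,0,-40],"rot": [0,0,0],"claw": 255},{"travel": [0,0,-40],"rot": [0,0,0],"claw": 255},{"travel": [0,0,-40],"rot": [0,0,0],"claw": 255}]}}

```text
time: 9.8
tool_pos: [0.7911, -0.1025, 0.2154]
tcp_rot: [-0.005, 3.139, -0.0]
wrist_force: [0.1, -0.0, 0.2]
width: 0.002
grip_force: 0.0
```

Emit:
{"op": "jog_arm", "data": {"commands": [{"travel": [0,-40,0],"rot": [0,0,0],"claw": 255},{"travel": [0,-40,0],"rot": [0,0,0],"claw": 255},{"travel": [0,-40,0],"rot": [0,0,0],"claw": 255},{"travel": [0,-20,0],"rot": [0,0,0],"claw": 255},{"travel": [0,0,0],"rot": [0,0,0],"claw": 255}]}}

```text
time: 10.3
tool_pos: [0.791, -0.246, 0.2127]
tcp_rot: [0.001, 3.14, -0.002]
wrist_force: [-0.6, -0.6, 0.7]
width: -0.001
grip_force: 0.0
```

Run:
```python
from h import *
c=viewer.read_camera("top")
im=c["color"][75:220,270:400]; cv2.imwrite("pics/crop3.png",cv2.resize(im,None,fx=4,fy=4,interpolation=cv2.INTER_CUBIC))
```

```text
(no output)
```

View pics/crop3.png

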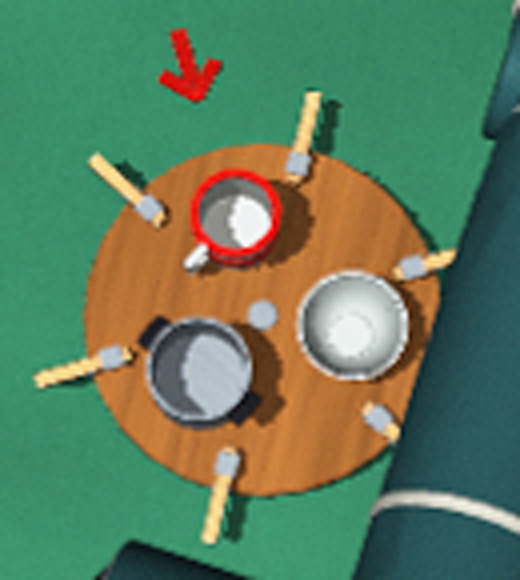

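The turntable view is now clear of the arm. The mug is at (236,216), just short of or on the arrow line. The peg tips are at (314,93), (95,157), (38,380) and (210,542).

```bash
python3 -c "
from m import *
go([(314,93),(95,157),(38,380),(210,542)],(236,217))"
```

```text
[np.float64(44.49334291829692), np.float64(43.870125516170376), np.float64(44.202985153306685), np.float64(44.504158672487165)]
turn 164.2676530650653 mug by turn 15.067653065065315 arrow 15.2; mug direct 16.674883554267133
```

The mug is within about 1.5° (about 2 mm) of the arrow line, the arm is clear and the turntable is at rest, so I'm handing in.

```bash
python3 -c "
from workcell import workorder
print(workorder.finish_job())"
```

```text
the job is handed in; nothing more can be done
None
```

The job is handed in: I pushed the turntable about 164° anticlockwise by one peg, and by the last picture the red-banded mug stands within about 2 mm of the red arrow's line; the hand-in gave no verdict.

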